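# Seat a milling toolholder on the drive keys of the tightening fixture and hold it down

### The arm

A 6-joint arm with a two-finger parallel gripper is mounted at the origin on the work surface. World frame = base frame: x ahead of the robot, y to its left, z up, the work surface at z = 0. Lengths are in mm, angles in rad, forces in N, time in s.
With the tool pointing down it reaches from about 275 to 1000 mm from the base axis. Payload 8.4 kg.
Tool frame: the origin (TCP) lies on the centre line of the jaws, within the pads' length; the fingertips stand r.tip_reach ahead of it and the grasp point (between the pads) lies 11 mm behind it (r.tip_reach is the distance from the TCP to the fingertips, in mm); z points along the fingers, y is the line along which they close (so a half turn about z gives the same grasp; the last joint's range is limited). The gripper opens to 85 mm and grips with 20 to 120 N. Pads are 22 mm wide; open, the fingers measure 114 mm over their backs; the gripper's body (76 mm by 85 mm) begins 54 mm behind the grasp point. The pads swing forward as they close: fully open they stand 13 mm farther back than shut.
Start: joints at [1.339, 0.353, 1.633, -0, 1.155, -0.002], TCP at [142.363, 608.573, 239.281] pointing down, gripper open.
Joint ranges: [-2.63, 2.63], [-0.92, 2.1], [0.06, 2.66], [-1.3, 4.44], [0, 2.69], [-3.02, 3.02]. Speed limits (rad/s): [2.22, 2.22, 2.79, 3.14, 3.14, 3.14].

### API

Orientations are given as [roll, pitch, yaw] about the fixed x, y, z axes, in that order (R = Rz(yaw) Ry(pitch) Rx(roll)).
In Python, from rig import r gives the robot as it stands.
- The arm moves only by the tool carry_out, never from a script. Its argument "targets" is a list of rows, each an object with "dp": the shift along the tool's x, y, z in mm, a list of three; "yaw": the turn about the tool's z in degrees. A call has 1 to 12 rows; each row is the pose to reach, as a shift and turn from the pose commanded when the call began, along the tool's axes at that moment; what a row does not reach only later rows make up. A row lasts 1/8 s, in which the tool goes at most 62.5 mm and 10.7 degrees, less where a joint would pass 70% of its speed; a pose out of reach is approached as far as the arm can. A call with a gripper value outside its range is refused whole. "fingers" is the opening, from -1 (shut) to 1 (fully open), so that 0 is half open, set as the call begins (left out, the last holds). The fingers move at their own pace and stop on an object; "grip_force" is the grip in N (left out, the last holds). Time passes only in rows, so rows that repeat a pose let the fingers close. It gives the time, the measured TCP pose, the force, the opening and the grip force at its end, in the units of the state.
- r.sense(): the state, without advancing time (a new reading comes with each control period).
- r.grab_frame(name): name is "side" or "top"; returns the picture (384x512x3 uint8, red, green, blue); there is no depth.
- r.get_calibration(name): a dict with "fx", "fy", "cx", "cy" (pixels), "dist_coeffs" ([k1, k2, p1, p2, k3] as OpenCV has them; the pictures are not rectified), "rvec" (rotation vector, rad) and "tvec" (3), from world to camera coordinates, as OpenCV has them. Camera axes: x right, y down, z forward; pixel columns grow to the right and rows downward; lengths in mm; the calibration is good to about 2 mm. A picture is of the moment at which its call begins. get_calibration takes no time and is no camera call.
- r.sign_off(): hands the job in; it is judged then, once.
The state is a dict: "clock": time; "qpos": joint angles; "qvel": joint speeds; "joint_efforts": joint torques, N m; "eef_pos": TCP position; "tcp_rot": TCP orientation; "contact_force": force on the tool from outside, world axes, zero at the start; "wrist_torque": the same for the moment, N m; "opening": opening from 0.0 (shut) to 1.0 (fully open); "grasp_force": force on a finger pad.
Only numpy, scipy, OpenCV 4.12 (cv2) and the standard library are available. Lean on these libraries where they do the work, as an engineer would, in place of code of your own. Each camera call takes 0.05 s, during which the arm holds its last target. There are 200 camera calls.

### The job

Take the toolholder with the slim collet nut and the short drill bit out of the six-hole tool block and put it, tail down, into the bore of the tightening fixture. Turn it until the two slots in its flange line up with the fixture's two drive keys, press it down against the spring ejector until it is fully home with the flange flat on the block, and finish while still gripping it and pressing it home: do not let go. Leave the other two holders in the tool block, and do not disturb the other things on the bench.

Things in the scene. Friction and masses are not known exactly. Their poses are not given: they have to be found in the camera images.
- holder_nut (a point): Grip here: centre of the steel collet nut of the holder to move, 30 mm across, 30 mm high (15 up, 15 down). A brass-coloured bit 8 mm thick rises to 35 mm above this point. Below the nut a 25 mm neck, then a dark flange, its top 27 mm and underside 47 mm below this point. z runs up the holder. About 0.45 kg. Starts upright in one of three holes of the tool block, turned at any angle.
- holder_gauge (a point): Centre of the underside of its flange (46 mm across, 20 mm high); axes as the nut's. Two opposite open slots, 16 mm wide, 7 mm deep, run through the flange's height on its +x and -x sides (either fits either key). Starts at the tool block's top; ends on the fixture's top.
- holder_tail (a point): Lower end of its stub tail, 60 mm below the flange's underside, 107 mm below the nut's centre. The shank tapers from 32 mm across at the flange to 19 mm at 47 mm below it; the tail is 11 to 13 mm across.
- fixture_seat (a point): Centre of the bore's mouth (33 mm across) on the top face of the fixed tightening fixture, 75 mm above the bench: an aluminium block 74 x 74 x 75 mm on two bolted feet, 118 mm over the feet along x. z is up. The two drive keys stand on its +x and -x sides.
- fixture_key (a point): Centre of the top of the key on the fixture's +x side, 22 mm from the bore's axis (a like one is at -x). Steel, 11 mm wide (along y), 8 mm high, 17.5 to 27 mm from the axis. If the slots are more than about 5 degrees off, the flange stops on the keys, 8 mm too high.
- ejector (a joint): Spring ejector in the fixture's bore: a brass plate, at rest 48 mm below the top face, so it meets the holder's tail when the flange is 12 mm above home. 0 m at rest, grows as pressed down, about 0.012 with the holder home. Pushes up with 7 N at 0, 13 N at home, more than the holder's weight: released, the holder rises again.
- rack_top (a point): Centre of the top of the fixed black tool block, 150 x 225 x 75 mm (x, y, z), 75 mm above the bench; z is up. Six round holes 35 mm across at x = -37.5, 37.5 and y = -75, 0, 75 mm from here. Three hold holders, flange on the block: (-37.5, 75), (37.5, 0) and (-37.5, -75), in any order.
- facemill_mid (a point): Another holder in the tool block, to be left there: flange as above, with a wide face-mill head 50 mm across reaching 55 mm above the flange's underside. The point is on its axis, 10 mm above the flange's underside.
- chuck_mid (a point): A third holder in the tool block, to be left there: flange as above, with a thick drill chuck 42 mm across and a conical nose, no bit, reaching 85 mm above the flange's underside. The point is on its axis, 10 mm above the flange's underside.
- brush_grip (a point): Grip of a hand brush lying on the bench to the right of the fixture; leave it alone.
- woodblock_mid (a point): Centre of a loose wooden block 60 x 45 x 35 mm beyond the tool block; leave it alone.
- jar_mid (a point): Centre of a clear jar, 64 mm across, 70 mm high, at the far side; leave it alone.
- insertbox_mid (a point): Centre of a flat grey insert box 75 x 55 x 22 mm at the far side; leave it alone.
- wrench_grip (a point): Grip of a wrench lying at the far side; leave it alone.
Not all that is in view belongs to the job. What is shaped like the part that bears holder_nut but blue, purple or red is not meant.

How it is judged:
By the outcome, as a careful person would: the job done as asked, in the order asked, and still so for the second after the job is handed in, while the arm keeps its last pose, push and grip.
It also fails if it takes over 45 s, if anything falls off the work surface, if the arm or the gripper's body presses on something with over 40 N, if the wrist force passes 120 N, or if a joint passes its speed limit or range.

## Working session

There is one attempt and no reset: what is moved stays moved. The work goes in short steps, Python scripts to look and compute and a tool call to move; the robot and the scene stay as the last step left them, time stands still between calls to the robot, and variables do not carry over. Pictures are saved under pics/ and viewed, at most 10 in all, crops included, and the job is handed in when it is done.

Besides the shell and the picture viewer there is one more tool, called after "Request:" by a JSON object that holds its "method" and its "body". carry_out: Moves the arm, as the interface text tells. Its arguments: {"type":"object","properties":{"targets":{"type":"array","items":{"type":"object","properties":{"dp":{"type":"array","items":{"type":"number"}},"yaw":{"type":"number"}}}},"fingers":{"type":"number"},"grip_force":{"type":"number"}},"required":["targets"]}

```bash
mkdir -p pics; ls; python3 - <<'E'
from rig import r
import cv2,json
for n in("side","top"):
    im=r.grab_frame(n); cv2.imwrite(f"pics/{n}0.png",im[:,:,::-1]); print(n,r.get_calibration(n))
s=r.sense(); print(s, r.tip_reach)
E
```

```text
pics
side {'fx': 426.07224387481983, 'fy': 426.07224387481983, 'cx': 255.06156902924394, 'cy': 187.29373252529942, 'dist_coeffs': array([-0.02466106,  0.        ,  0.        ,  0.        ,  0.        ]), 'rvec': array([ 2.16561375, -0.94242744,  0.40446485]), 'tvec': array([-450.77052119,  315.86388939,  989.68693805])}
top {'fx': 463.706854343442, 'fy': 463.706854343442, 'cx': 253.47698726358342, 'cy': 185.72113545497763, 'dist_coeffs': array([-0.15718292,  0.        ,  0.        ,  0.        ,  0.        ]), 'rvec': array([ 2.15555786, -2.19662481,  0.08328931]), 'tvec': array([ -68.03922533,  573.40124933, 1410.79361288])}
{'clock': 0.1, 'qpos': array([ 1.33859718e+00,  3.53573701e-01,  1.63406582e+00,  3.39900115e-05,
        1.15520070e+00, -2.40635454e-03]), 'qvel': array([-0.00072543, -0.00098485, -0.0004451 , -0.00021433, -0.00069378,
        0.00039121]), 'joint_efforts': array([-9.35098760e-04, -6.06366205e+01, -3.42818391e+01, -9.08814741e-05,
        3.89150940e-03, -3.60924943e-06]), 'eef_pos': array([142.2567132 , 608.16280669, 238.63739657]), 'tcp_rot': array([-3.14034516e+00, -3.40814971e-05,  2.91178610e+00]), 'contact_force': array([1.31649468, 0.49701784, 0.02797215]), 'wrist_torque': array([ 0.03235715, -0.01681629,  0.02577112]), 'grasp_force': 0.0, 'opening': 1.0009754066378576} 8.0
```

View pics/top0.png

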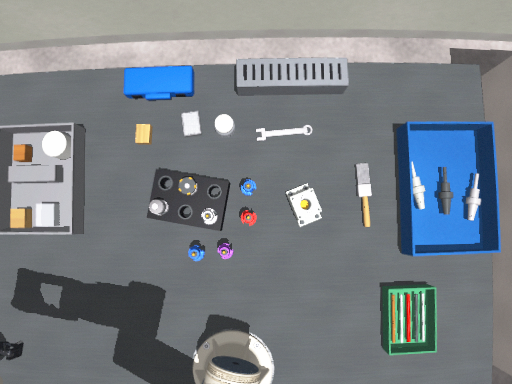

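View pics/side0.png

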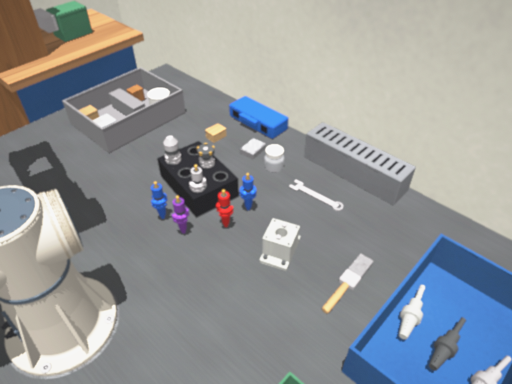

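The top view shows the rack at about (188,198), with holders at (158,208), (187,186) and (209,216), and the fixture at (304,205). The blue, red and purple lookalikes stand around the rack. I'll zoom in on these areas.

```bash
cat > h.py <<'E'
import numpy as np,cv2
from rig import r
def cam(n):
    c=r.get_calibration(n); K=np.array([[c['fx'],0,c['cx']],[0,c['fy'],c['cy']],[0,0,1]])
    return K,np.array(c['dist_coeffs']),np.array(c['rvec'],float),np.array(c['tvec'],float)
def ray(n,uv):
    K,d,rv,t=cam(n); R=cv2.Rodrigues(rv)[0]
    p=cv2.undistortPoints(np.array([[uv]],float),K,d)[0,0]
    return -R.T@t, R.T@np.array([p[0],p[1],1])
def plane(n,uv,z):
    o,v=ray(n,uv); return o+v*(z-o[2])/v[2]
def proj(n,P):
    K,d,rv,t=cam(n); return cv2.projectPoints(np.array(P,float).reshape(-1,1,3),rv,t,K,d)[0].reshape(-1,2)
def tri(a,b):
    (o1,v1),(o2,v2)=ray("top",a),ray("side",b)
    s=np.linalg.lstsq(np.c_[v1,-v2],o2-o1,rcond=None)[0]
    p,q=o1+v1*s[0],o2+v2*s[1]; return (p+q)/2,np.linalg.norm(p-q)
E
python3 - <<'E'
import cv2,numpy as np
t=cv2.imread("pics/top0.png");s=cv2.imread("pics/side0.png")
f=lambda im,x,y,w,h:cv2.resize(im[y:y+h,x:x+w],(400,300),interpolation=cv2.INTER_CUBIC)
a=np.vstack([np.hstack([f(t,140,155,100,75),f(t,270,178,66,50)]),np.hstack([f(s,150,130,100,75),f(s,245,210,72,54)])])
cv2.imwrite("pics/crop0.png",a)
E
```

```text
(no output)
```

View pics/crop0.png

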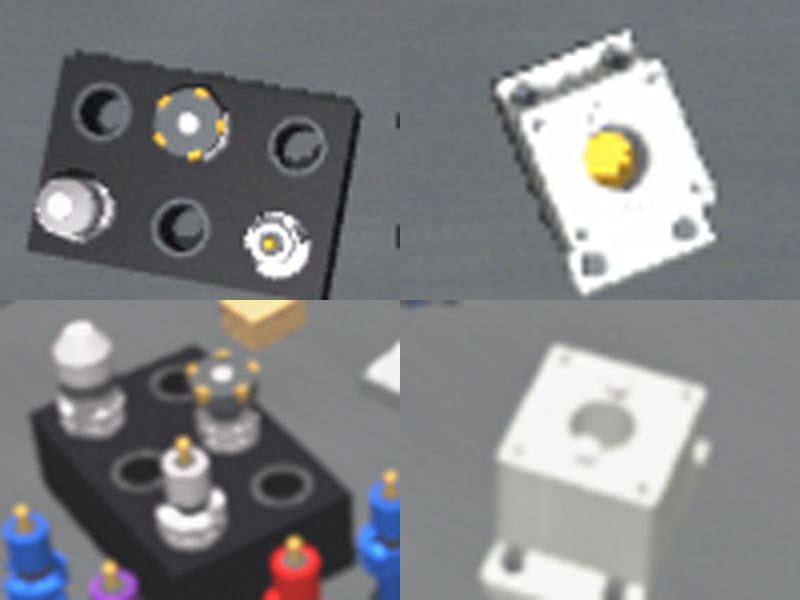

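The target is the slim nut with the brass bit: top (207,216), bit tip in the side view (196,165). Chuck is on the left and face mill at the back. In the side view the fixture's keys lie along the line through crop (615,390) and (585,450), the same direction as the feet.

```bash
python3 - <<'E'
from h import *
for n in("top","side"): print(n,ray(n,(256,192)))
g={n:cv2.cvtColor(cv2.imread(f"pics/{n}0.png"),6) for n in("top","side")}
def sub(n,pts,w=3):
    p=np.array(pts,np.float32).reshape(-1,1,2).copy()
    cv2.cornerSubPix(g[n],p,(w,w),(-1,-1),(3,50,.01)); return p.reshape(-1,2)
side=[(245+(x-400)*.18,210+(y-300)*.18) for x,y in[(555,345),(705,388),(655,510),(498,460)]]
sp=sub("side",side)
P=np.array([plane("side",p,75) for p in sp]); print("fix side raw",np.round([plane("side",p,75)[:2] for p in side],1).tolist())
print("fix sub",P[:,:2].round(1).tolist(),"c",P.mean(0).round(1),"edges",[np.linalg.norm(P[i]-P[i-1]).round(1) for i in range(4)],"ang",[np.degrees(np.arctan2(*(P[i]-P[i-1])[1::-1])).round(1) for i in range(4)])
top=[(270+(x-400)*.165,178+(y)/6) for x,y in[(520,113),(655,60),(712,195),(575,245)]]
print("fix top",np.round([plane("top",p,75)[:2] for p in top],1).tolist())
# brass ejector / bit
for n in g:
    hsv=cv2.cvtColor(cv2.imread(f"pics/{n}0.png"),40)
    m=cv2.inRange(hsv,(15,110,110),(35,255,255))
    _,_,st,ce=cv2.connectedComponentsWithStats(m)
    print(n,[(c.round(1).tolist(),int(s[4])) for c,s in zip(ce[1:],st[1:]) if s[4]<90 and 150<c[0]<330 and 130<c[1]<260])
# rack corners, top
tr=[(140+x/4,155+y/4) for x,y in[(66,52),(360,100),(325,300),(28,248)]]
R=np.array([plane("top",p,75) for p in tr]);print("rack",R[:,:2].round(1).tolist(),R.mean(0).round(1))
sr=[(150+x/4,130+(y-300)/4) for x,y in[(193,346),(352,492),(175,575),(32,412)]]
R=np.array([plane("side",p,75) for p in sr]);print("rack side",R[:,:2].round(1).tolist(),R.mean(0).round(1))
E
```

```text
top (array([ 453.44019167,  -86.62658879, 1452.80582796]), array([ 6.90795781e-02,  2.42360495e-04, -9.97717855e-01]))
side (array([ -59.80412308, -674.95662258,  907.35953141]), array([ 0.5273794 ,  0.49108291, -0.69342296]))
fix side raw [[530.7, -186.1], [558.0, -255.6], [486.1, -284.6], [459.8, -213.9]]
fix sub [[531.7, -183.5], [558.4, -254.7], [488.1, -281.4], [461.6, -209.3]] c [ 509.9 -232.2   75. ] edges [np.float64(74.6), np.float64(76.1), np.float64(75.1), np.float64(76.8)] ang [np.float64(20.2), np.float64(-69.4), np.float64(-159.2), np.float64(110.2)]
fix top [[532.5, -186.6], [557.6, -253.9], [489.9, -280.2], [466.5, -212.1]]
top [([190.0, 177.5], 6), ([180.4, 179.7], 7), ([194.5, 186.0], 6), ([247.6, 185.2], 5), ([179.3, 189.4], 7), ([188.3, 193.4], 7), ([304.3, 203.9], 61), ([207.0, 215.3], 7), ([247.7, 217.0], 7), ([223.7, 252.0], 7), ([193.1, 254.1], 8)]
side [([221.0, 131.0], 1), ([208.5, 133.0], 4), ([218.0, 133.0], 1), ([214.0, 135.0], 1), ([216.0, 134.0], 1), ([205.5, 143.0], 2), ([197.5, 146.5], 4), ([212.7, 146.3], 3), ([200.1, 153.4], 11), ([210.1, 152.9], 8), ([195.3, 166.1], 16), ([247.4, 175.2], 10), ([155.2, 183.9], 9), ([223.0, 191.2], 18), ([177.3, 197.8], 15)]
rack [[627.0, 212.4], [586.2, -9.3], [437.8, 18.9], [479.8, 241.7]] [532.7 115.9  75. ]
rack side [[618.4, 210.6], [580.6, -6.9], [435.9, 22.6], [478.3, 238.7]] [528.3 116.3  75. ]
```

```bash
python3 - <<'E'
from h import *
for nm,a,b in[("tgt",(207,215.3),(195.3,166.1)),("red",(247.7,217),(223,191.2)),("purple",(223.7,252),(177.3,197.8)),("blue1",(247.6,185.2),(247.4,175.2)),("blue2",(193.1,254.1),(155.2,183.9))]:
    p,e=tri(a,b); print(nm,p.round(1),e.round(1))
print(plane("top",(207,215.3),153))
f=lambda n,x,y:cv2.resize(cv2.imread(f"pics/{n}0.png")[y:y+40,x:x+40],(400,400),interpolation=cv2.INTER_LANCZOS4)
a=np.hstack([f("top",190,196),f("side",178,155)]); a=cv2.convertScaleAbs(a,alpha=.8); cv2.imwrite("pics/z1.png",a)
E
```

```text
tgt [479.7  53.6 148.6] 2.2
red [473.5 -60.8 132.2] 1.5
purple [375.7   8.8 131.7] 0.7
blue1 [564.5 -62.2 130. ] 1.2
blue2 [370.7  96.5 128.9] 0.7
[480.49624356  52.39564431 153.        ]
```

View pics/z1.png

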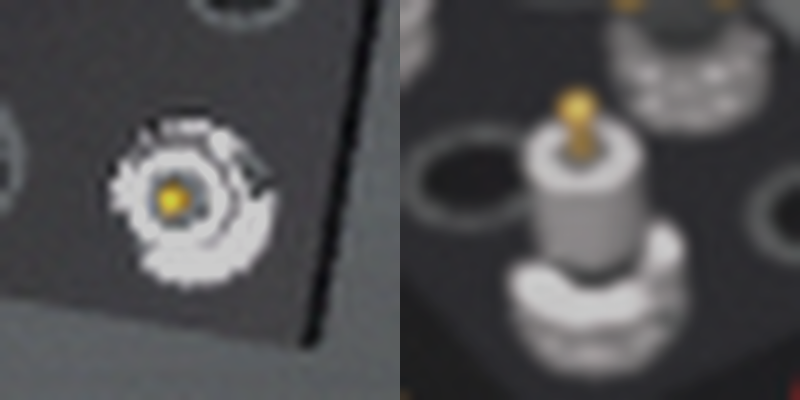

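The slots lie along roughly −65° in world axes: notches at zoom (255,175) and (130,233). The fixture's key axis is at about +20°. I'll keep the present yaw for the grasp and turn the tool about +95° later. Now I'll move above the holder.

Request:
{"method": "carry_out", "body": {"targets": [{"dp": [-38,-39,0],"yaw": 0},{"dp": [-76,-77,0],"yaw": 0},{"dp": [-114,-116,0],"yaw": 0},{"dp": [-152,-155,0],"yaw": 0},{"dp": [-190,-193,0],"yaw": 0},{"dp": [-228,-232,0],"yaw": 0},{"dp": [-266,-271,0],"yaw": 0},{"dp": [-304,-310,0],"yaw": 0},{"dp": [-342,-348,0],"yaw": 0},{"dp": [-380,-387,0],"yaw": 0},{"dp": [-430,-438,0],"yaw": 0},{"dp": [-456,-464,0],"yaw": 0}], "fingers": 0.5}}

```text
clock: 1.6
eef_pos: [481.5, 50.6, 239.2]
tcp_rot: [-3.141, 0.0, 2.911]
contact_force: [0.2, 1.7, 0.1]
opening: 0.753
grasp_force: 0.0
```

Request:
{"method": "carry_out", "body": {"targets": [{"dp": [0,0,0],"yaw": 0},{"dp": [0,0,0],"yaw": 0}]}}

```text
clock: 1.85
eef_pos: [480.1, 53.0, 238.9]
tcp_rot: [-3.142, -0.001, 2.911]
contact_force: [-0.8, 0.9, 0.0]
opening: 0.747
grasp_force: 0.0
```

Request:
{"method": "carry_out", "body": {"targets": [{"dp": [0,0,30],"yaw": 0},{"dp": [0,0,55],"yaw": 0},{"dp": [0,0,55],"yaw": 0}]}}

```text
clock: 2.22
eef_pos: [478.7, 53.9, 182.9]
tcp_rot: [-3.14, -0.004, 2.914]
contact_force: [-0.2, -0.6, -0.2]
opening: 0.752
grasp_force: 0.0
```

```bash
python3 - <<'E'
from h import *
a=cv2.resize(r.grab_frame("side")[100:200,140:260,::-1],(600,500),interpolation=cv2.INTER_CUBIC); cv2.imwrite("pics/g1.png",a)
E
```

```text
(no output)
```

View pics/g1.png

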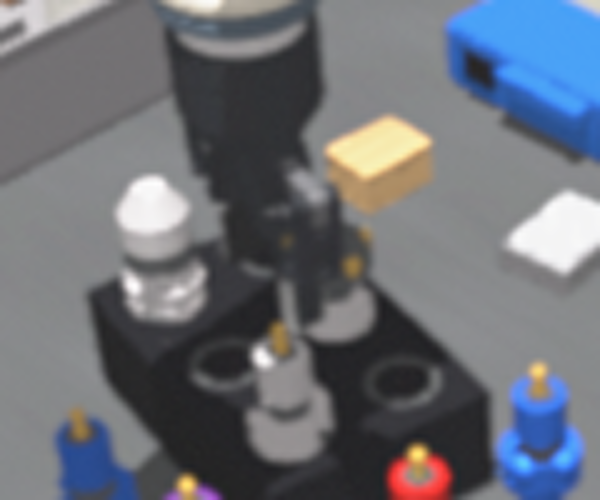

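The fingers straddle the bit, which is at crop (278,340). I'll go down and close.

Request:
{"method": "carry_out", "body": {"targets": [{"dp": [0,0,20],"yaw": 0},{"dp": [0,0,40],"yaw": 0},{"dp": [0,0,60],"yaw": 0},{"dp": [0,0,72],"yaw": 0},{"dp": [0,0,72],"yaw": 0}]}}

```text
clock: 2.9
eef_pos: [480.6, 53.2, 112.4]
tcp_rot: [-3.141, -0.0, 2.912]
contact_force: [0.4, 0.2, 0.6]
opening: 0.747
grasp_force: 0.0
```

Request:
{"method": "carry_out", "body": {"targets": [{"dp": [0,0,0],"yaw": 0},{"dp": [0,0,0],"yaw": 0},{"dp": [0,0,0],"yaw": 0},{"dp": [0,0,0],"yaw": 0},{"dp": [0,0,0],"yaw": 0},{"dp": [0,0,0],"yaw": 0}], "fingers": -1, "grip_force": 90}}

```text
clock: 3.65
eef_pos: [481.4, 53.0, 113.4]
tcp_rot: [3.141, 0.002, 2.912]
contact_force: [-1.7, 2.0, 6.6]
opening: 0.33
grasp_force: 88.1
```

Request:
{"method": "carry_out", "body": {"targets": [{"dp": [0,0,-15],"yaw": 0},{"dp": [0,0,-40],"yaw": 0},{"dp": [0,0,-70],"yaw": 0},{"dp": [0,0,-110],"yaw": 0},{"dp": [0,0,-150],"yaw": 0},{"dp": [0,0,-180],"yaw": 0},{"dp": [0,0,-180],"yaw": 0}]}}

```text
clock: 4.53
eef_pos: [481.6, 52.9, 294.7]
tcp_rot: [3.14, 0.004, 2.912]
contact_force: [0.7, 0.2, -4.8]
opening: 0.328
grasp_force: 89.6
```

Request:
{"method": "carry_out", "body": {"targets": [{"dp": [4,-30,-12],"yaw": 8},{"dp": [10,-68,-24],"yaw": 17},{"dp": [16,-106,-37],"yaw": 26},{"dp": [21,-144,-50],"yaw": 35},{"dp": [27,-182,-63],"yaw": 44},{"dp": [32,-220,-76],"yaw": 53},{"dp": [38,-258,-89],"yaw": 62},{"dp": [44,-296,-102],"yaw": 71},{"dp": [49,-334,-115],"yaw": 80},{"dp": [55,-372,-128],"yaw": 88},{"dp": [60,-407,-140],"yaw": 95},{"dp": [60,-407,-140],"yaw": 95}]}}

```text
clock: 6.02
eef_pos: [328.5, -331.3, 431.2]
tcp_rot: [-3.14, -0.0, 1.25]
contact_force: [0.2, 1.6, -5.2]
opening: 0.329
grasp_force: 90.2
```

Request:
{"method": "carry_out", "body": {"targets": [{"dp": [0,0,0],"yaw": 0},{"dp": [0,0,0],"yaw": 0}]}}

```text
clock: 6.28
eef_pos: [329.6, -328.7, 431.3]
tcp_rot: [-3.14, -0.001, 1.255]
contact_force: [0.7, 0.1, -4.5]
opening: 0.33
grasp_force: 90.2
```

```bash
python3 - <<'E'
from h import *
im=r.grab_frame("side"); cv2.imwrite("pics/side2.png",im[:,:,::-1])
cv2.imwrite("pics/top2.png",r.grab_frame("top")[:,:,::-1])
s=r.sense(); e=s['eef_pos']; print(e,s['tcp_rot'],s['opening'],s['grasp_force'],s['contact_force'])
print(proj("side",[e,e-[0,0,36],e-[0,0,96]]))
c=proj("side",[e-[0,0,30]])[0].astype(int); x,y=c-[45,35]; print(x,y)
cv2.imwrite("pics/z2.png",cv2.resize(im[y:y+80,x:x+90,::-1],(720,600)[:2] if 0 else (675,600),interpolation=cv2.INTER_CUBIC))
E
```

```text
[ 329.7765884  -328.89642012  431.80066471] [-3.14094235e+00 -4.87087746e-04  1.25544012e+00] 0.325456583936717 90.22891759872437 [ 0.22770946 -0.04786217 -5.05048903]
[[263.37758999 180.79514322]
 [263.14097324 196.3165909 ]
 [262.77929599 219.97377783]]
218 158
```

View pics/z2.png

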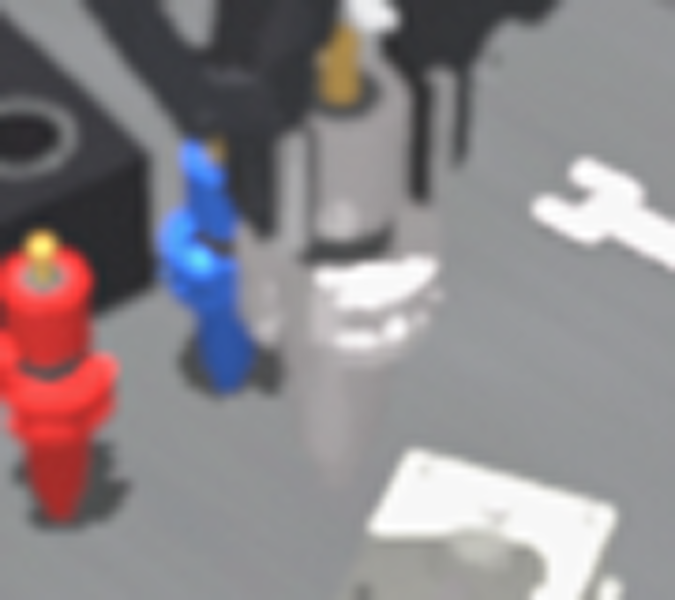

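The holder hangs straight in the gripper, with the axis near crop x=342. A notch seems to sit left of the axis, at about x 283–312, but contrast is poor. I'll turn that slot to face the camera and enhance the picture.

Request:
{"method": "carry_out", "body": {"targets": [{"dp": [0,0,0],"yaw": -10},{"dp": [0,0,0],"yaw": -20},{"dp": [0,0,0],"yaw": -23},{"dp": [0,0,0],"yaw": -23},{"dp": [0,0,0],"yaw": -23}]}}

```text
clock: 7.0
eef_pos: [329.7, -329.5, 432.3]
tcp_rot: [3.142, -0.0, 1.655]
contact_force: [-0.7, -1.0, -5.2]
opening: 0.326
grasp_force: 90.2
```

```bash
python3 - <<'E'
from h import *
im=np.mean([r.grab_frame("side").astype(float) for _ in range(4)],0)
s=r.sense(); e=s['eef_pos']; print(e,s['tcp_rot'])
P=proj("side",[e-[0,0,16],e-[0,0,36]]); print(P)
x,y=(P[1]-[20,22]).astype(int); print(x,y)
def st(i): 
    g=i[y:y+40,x:x+40]; lo,hi=100,225
    return cv2.resize(np.clip((g-lo)/(hi-lo)*255,0,255).astype(np.uint8)[:,:,::-1],(600,600),interpolation=cv2.INTER_CUBIC)
cv2.imwrite("pics/z3.png",st(im)); np.save("z3.npy",im)
E
```

```text
[ 329.56693407 -329.66257156  432.25908988] [-3.14156690e+00 -4.65633077e-05  1.65478627e+00]
[[263.52758756 187.90294007]
 [263.3930991  196.40185412]]
243 174
```

View pics/z3.png

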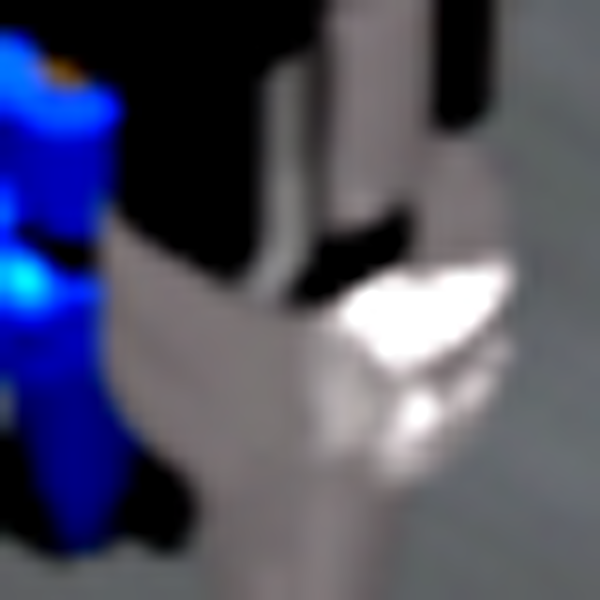

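The flange spans crop x 105–515, but the gripper's shadow hides the slot. I'll stretch the contrast locally for both yaws.

```bash
python3 - <<'E'
from h import *
A=cv2.imread("pics/side2.png")[:,:,::-1].astype(float); B=np.load("z3.npy")
out=[]
for im in(A,B):
    g=im[180:212,246:280].mean(2)
    g=cv2.resize(np.clip((g-105)/(185-105)*255,0,255).astype(np.uint8),(400,376),interpolation=cv2.INTER_CUBIC); out.append(g)
cv2.imwrite("pics/z4.png",np.hstack(out))
for row in B[186:208:2,246:280].mean(2).round(): print(*row.astype(int))
E
```

```text
113 113 116 120 106 71 54 54 55 56 60 64 68 89 125 153 157 140 135 153 160 160 155 150 149 154 157 157 157 155 151 147 147 147
111 114 122 138 138 110 78 60 55 54 58 63 68 89 125 153 159 142 134 148 155 150 129 110 127 152 158 158 158 157 154 149 147 147
88 86 98 128 154 156 146 128 105 84 67 58 66 98 136 159 160 136 104 90 86 79 78 98 131 153 157 156 157 159 157 149 146 146
152 124 124 138 152 157 158 158 156 151 140 121 117 137 160 163 140 105 82 81 99 136 185 203 190 192 215 229 230 228 207 162 146 146
140 124 124 140 150 154 157 157 158 158 158 157 156 154 154 146 131 128 141 178 235 252 250 249 249 248 248 249 248 221 166 148 148 149
108 111 120 140 152 154 153 154 156 157 157 158 158 158 158 158 158 164 173 185 196 217 243 249 249 249 244 218 179 168 164 153 150 150
111 108 114 133 148 154 155 154 154 155 157 158 158 159 158 158 159 166 173 179 181 176 189 206 196 176 161 162 174 176 163 153 151 151
97 99 102 114 134 148 155 156 156 156 156 157 158 158 158 158 158 165 178 186 185 180 177 186 211 211 184 191 195 172 155 151 151 151
96 99 99 99 112 131 145 153 155 156 157 157 158 158 158 158 157 160 174 185 184 179 182 203 219 208 179 169 162 155 153 153 153 152
96 99 98 96 93 93 101 121 140 151 156 158 158 156 155 156 157 161 166 166 163 166 179 189 186 175 163 156 152 151 152 153 154 154
94 98 98 96 92 87 80 79 90 118 143 153 155 154 154 154 156 157 159 159 157 157 159 158 154 151 151 150 151 150 150 151 152 153
```

View pics/z4.png

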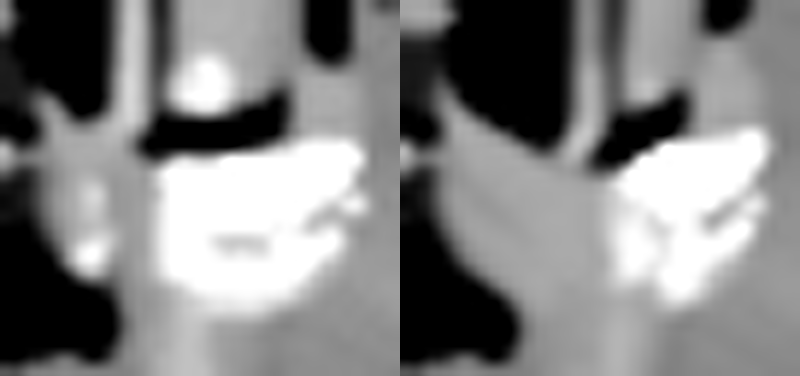

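In the left panel the slot shows as an unlit gap at x≈110–158, with the lit wall at 75–110, on a flange centred near 203. That is about 32° left of the camera direction, so the aligned tool yaw is about 80° ± 5°. I'll go above the bore with that.

Request:
{"method": "carry_out", "body": {"targets": [{"dp": [16,38,30],"yaw": 5},{"dp": [32,75,70],"yaw": 10},{"dp": [48,113,115],"yaw": 15},{"dp": [65,150,160],"yaw": 15},{"dp": [81,188,200],"yaw": 15},{"dp": [81,188,235],"yaw": 15},{"dp": [81,188,245],"yaw": 15},{"dp": [81,188,245],"yaw": 15},{"dp": [81,188,245],"yaw": 15}]}}

```text
clock: 8.32
eef_pos: [510.8, -234.0, 189.0]
tcp_rot: [3.139, 0.001, 1.393]
contact_force: [0.6, -0.3, -3.9]
opening: 0.327
grasp_force: 90.5
```

```bash
python3 - <<'E'
from h import *
im=r.grab_frame("side").astype(float)
s=r.sense(); e=s['eef_pos']; print(e,s['tcp_rot'],proj("side",[e,e-[0,0,38],[510.5,-232.5,75]]))
g=np.clip((im[175:271,225:337]-40)/190*255,0,255).astype(np.uint8)
cv2.imwrite("pics/z5.png",cv2.resize(g[:,:,::-1],(700,600),interpolation=cv2.INTER_CUBIC))
E
```

```text
[ 510.78246359 -233.97017239  189.08537398] [3.13873232e+00 7.64554927e-04 1.39260976e+00] [[283.75194027 200.22558315]
 [283.06577057 211.22384683]
 [281.28035641 231.42816484]]
```

View pics/z5.png

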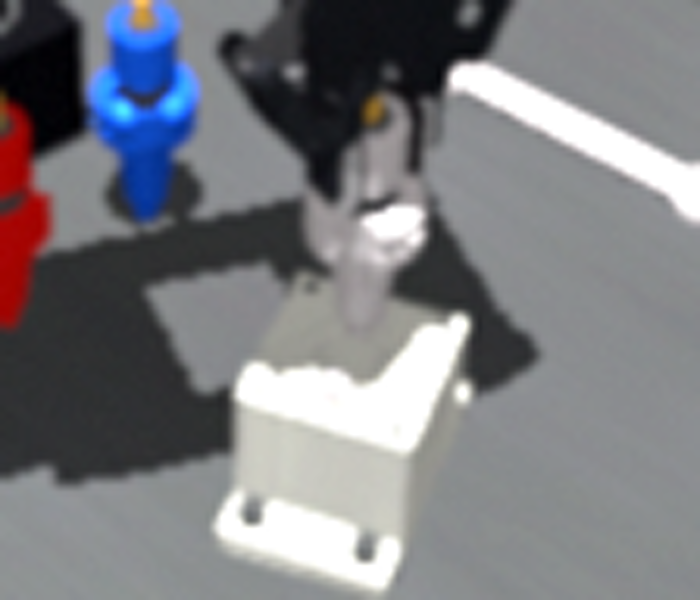

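The tail hangs over the bore, and the slot is visible on the front left at crop x≈335–357. I'll lower it to the ejector and feel for the keys.

Request:
{"method": "carry_out", "body": {"targets": [{"dp": [0,0,15],"yaw": 0},{"dp": [0,0,30],"yaw": 0},{"dp": [0,0,45],"yaw": 0},{"dp": [0,0,58],"yaw": 0},{"dp": [0,0,60],"yaw": 0},{"dp": [0,0,60],"yaw": 0}]}}

```text
clock: 9.12
eef_pos: [510.2, -233.2, 127.2]
tcp_rot: [-3.141, -0.0, 1.393]
contact_force: [-0.3, -0.6, -4.4]
opening: 0.327
grasp_force: 90.7
```

Request:
{"method": "carry_out", "body": {"targets": [{"dp": [0,0,4],"yaw": 0},{"dp": [0,0,8],"yaw": 0},{"dp": [0,0,10],"yaw": 0},{"dp": [0,0,10],"yaw": 0}]}}

```text
clock: 9.62
eef_pos: [510.7, -233.0, 118.0]
tcp_rot: [3.14, -0.0, 1.393]
contact_force: [-0.0, 2.7, 1.6]
opening: 0.323
grasp_force: 91.5
```

Request:
{"method": "carry_out", "body": {"targets": [{"dp": [0,0,2],"yaw": 0},{"dp": [0,0,3],"yaw": 0},{"dp": [0,0,3],"yaw": 0}]}}

```text
clock: 10.0
eef_pos: [510.8, -232.9, 115.7]
tcp_rot: [3.14, -0.001, 1.393]
contact_force: [-2.5, 5.6, 12.8]
opening: 0.327
grasp_force: 93.3
```

Nearly home, with a side force of (−2.5, +5.6) N. I'll ease about 1 mm that way and press on.

Request:
{"method": "carry_out", "body": {"targets": [{"dp": [1,-0.7,0],"yaw": 0},{"dp": [1,-0.7,0],"yaw": 0}]}}

```text
clock: 10.25
eef_pos: [510.8, -232.6, 115.7]
tcp_rot: [3.139, 0.001, 1.393]
contact_force: [-1.3, 1.6, 11.3]
opening: 0.326
grasp_force: 93.0
```

Request:
{"method": "carry_out", "body": {"targets": [{"dp": [0,0,1.5],"yaw": 0},{"dp": [0,0,2],"yaw": 0},{"dp": [0,0,2],"yaw": 0}]}}

```text
clock: 10.62
eef_pos: [510.9, -232.6, 114.3]
tcp_rot: [3.138, 0.001, 1.393]
contact_force: [-2.4, 3.2, 17.3]
opening: 0.328
grasp_force: 93.4
```

```bash
python3 - <<'E'
from h import *
im=np.mean([r.grab_frame("side").astype(float) for _ in range(3)],0); t=r.grab_frame("top")
s=r.sense(); print(s['eef_pos'],s['contact_force'],s['wrist_torque'],s['clock'])
g=np.clip((im[190:262,240:324]-60)/180*255,0,255).astype(np.uint8)
cv2.imwrite("pics/z6.png",cv2.resize(g[:,:,::-1],(700,600),interpolation=cv2.INTER_CUBIC))
E
```

```text
[ 510.84013833 -232.63428077  114.28646385] [-2.50212698  2.53230906 18.37523753] [ 0.3344666   0.66496425 -0.46972762] 10.825
```

View pics/z6.png

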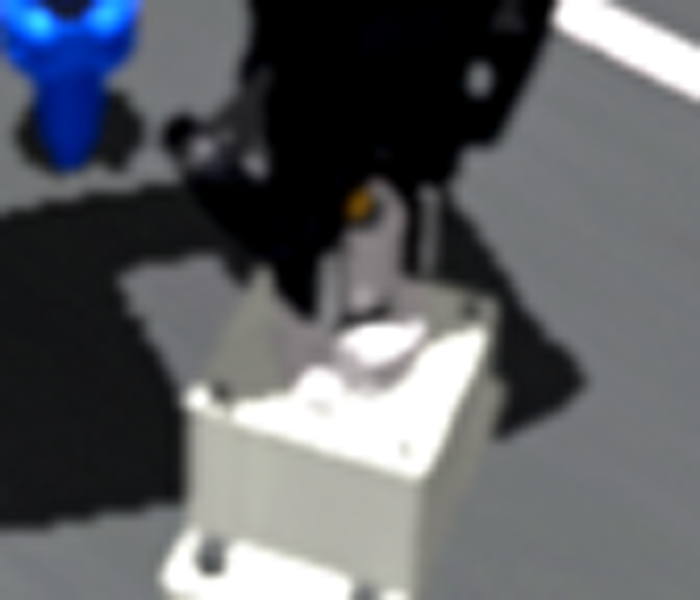

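The key shows at crop (320,390) and the flange is nearly down, but a yaw torque of −0.47 N·m suggests a slot wall is rubbing a key. I'll turn a little that way.

Request:
{"method": "carry_out", "body": {"targets": [{"dp": [0,0,0],"yaw": 2},{"dp": [0,0,0],"yaw": 3},{"dp": [0,0,0],"yaw": 3}]}}

```text
clock: 11.2
eef_pos: [510.7, -232.9, 113.5]
tcp_rot: [3.139, 0.001, 1.341]
contact_force: [-2.0, -0.4, 9.0]
opening: 0.329
grasp_force: 92.2
```

```bash
python3 - <<'E'
from h import *
s=r.sense(); print(s['eef_pos'],s['contact_force'],s['wrist_torque'],s['tcp_rot'])
E
```

```text
[ 510.68619941 -232.88616221  113.50563628] [-2.00950319 -0.39809411  9.00469485] [0.00409616 0.20542778 0.01931193] [3.13874069e+00 1.08458976e-03 1.34110176e+00]
```

The torque has gone, and the net push of about 13 N matches the ejector near home. Pressing on to the stop.

Request:
{"method": "carry_out", "body": {"targets": [{"dp": [0,0,1],"yaw": 0},{"dp": [0,0,1],"yaw": 0}]}}

```text
clock: 11.45
eef_pos: [510.8, -232.9, 113.4]
tcp_rot: [3.139, 0.001, 1.341]
contact_force: [-4.0, 1.5, 18.7]
opening: 0.327
grasp_force: 93.8
```

Request:
{"method": "carry_out", "body": {"targets": [{"dp": [0,0,1],"yaw": 0},{"dp": [0,0,1],"yaw": 0}]}}

```text
clock: 11.7
eef_pos: [510.9, -233.0, 113.3]
tcp_rot: [3.138, 0.001, 1.341]
contact_force: [-6.2, 2.5, 28.9]
opening: 0.328
grasp_force: 94.9
```

A firm stop at TCP z = 113.4, the same height as when it sat flange-down on the equally high tool block. One numeric check for slip, then hand in.

```bash
python3 - <<'E'
from h import *
m=cv2.inRange(cv2.cvtColor(r.grab_frame("side"),cv2.COLOR_RGB2HSV),(12,100,60),(35,255,255))
_,_,st,ce=cv2.connectedComponentsWithStats(m)
print([(c.round(1).tolist(),s.tolist()) for c,s in zip(ce[1:],st[1:]) if 260<c[0]<310 and 195<c[1]<235])
for z in(141,145,149,153,157): print(z,proj("side",[[510.5,-232.7,z]])[0].round(1))
print(r.sense()['contact_force'],r.sense()['wrist_torque'])
E
```

```text
[([282.1, 214.1], [281, 213, 3, 3, 8])]
141 [282.4 213.9]
145 [282.5 212.7]
149 [282.6 211.6]
153 [282.6 210.5]
157 [282.7 209.4]
[-7.09163842  1.59976126 27.90546409] [ 4.93914419e-01  1.45152826e+00 -3.51111936e-04]
```

```bash
python3 -c "
from rig import r
print(r.sign_off())"
```

```text
the job is handed in; nothing more can be done
None
```

I put the slim-nut holder in the fixture with its slots on the keys and pressed it home to a firm stop. I handed it in at about 12 s on the robot clock, still gripped at about 95 N and pressed down with about 28 N; the sign-off returned no verdict.

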